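Release the vial with the lever

TASK

Shut behind the heavy steel flap of the small dispenser lies a vial. Press the long end of the lever right down with the fingertips until it meets its rubber stop, so that the short end raises the flap and the vial rolls out into the kidney dish, then ease the lever back up so that the flap closes again without slamming. Touch only the lever: do not touch the flap, the vial or the dish, do not lift the lever out of its slots, and leave the things standing around alone.

Things in the scene. Friction and masses are not known exactly. Their poses are not given: they have to be found in the camera images.
- dispenser: Fixed vial dispenser: a white and clear chute box 90 mm wide, 118 mm high on a base plate, with a slotted aluminium fulcrum on its -x side. Origin on the worktop under the flap's hinge, z up. The vial rolls out along -y; the lever lies along y at x = -78 mm, pivot at y = 20, z = 83 mm, long end to +y. A rubber-topped stop post (top at z = 37 mm) stands under the long end, 150 mm from the pivot.
- lever: Loose steel bar 272 x 22 x 8 mm, its cross pin (8 mm thick) resting in the fulcrum's open slots, 10 mm deep. Origin on the pin's axis, z up at rest; long end to +y (182 mm), short end to -y (90 mm). At rest the long end stands 0.14 rad above level, held up by the flap's weight; it meets the stop about 0.26 rad below level. Pressing the pad down takes 2 to 5 N until the stop is met.
- press_pad (a point): Middle of the upper face of the black rubber pad (34 x 48 mm, long side along the lever) on the lever's long end, 166 mm from the pivot; about 114 mm above the worktop at rest and about 48 mm when the lever is on its stop. Its horizontal position changes by less than 10 mm as it goes down.
- flap (a joint): Angle of the heavy steel flap (0.8 kg, 92 mm wide, 60 mm top plate, 50 mm skirt) hinged at the top of the chute box and closing its -y end: 0 shut, grows as it rises, about 0.52 rad with the lever on its stop; the vial comes out from about 0.35 rad. It falls shut by its weight and raises the lever's long end again; a rod on its side rests on the lever's short end.
- flap_edge (a point): Middle of the lower edge of the flap's skirt, about 65 mm above the worktop when shut.
- vial_mid (a point): Middle of the clear vial with dark cap, 29 mm across and 74 mm long, lying across the chute behind the flap (body about 78 mm above the worktop).
- dish: Stainless kidney dish 116 x 224 x 43 mm standing loose under the chute's end. Origin at the middle of its underside, long side along its y (across the chute), inner floor 7 mm up.
- bottle: Brown medicine bottle 45 x 46 x 129 mm, standing; leave alone. Origin under its middle.
- jar: Blue ointment jar 36 x 36 x 53 mm, standing; leave alone. Origin under its middle.
- cup: White plastic cup 73 x 73 x 88 mm, standing; leave alone. Origin under its middle.
- dropper: White dropper bottle 29 x 29 x 120 mm, standing; leave alone. Origin under its middle.

How it is judged:
By the outcome, as a careful person would: the job done as asked, in the order asked, and still so for the second after the job is handed in, with the robot touching nothing.
It also fails if it takes over 40 s, if anything falls off the work surface, if the arm or the gripper's body presses on something with over 40 N, if the wrist force passes 120 N, or if a joint passes its speed limit or range.

ROBOT

A 6-joint arm with a two-finger parallel gripper is mounted at the origin on a cart in front of the work surface, level with it; the furniture and walls round the work are solid. World frame = base frame: x ahead of the robot, y to its left, z up, the work surface at z = 0. Lengths are in m, angles in rad, forces in N, time in s.
With the tool pointing down it reaches from about 0.425 to 0.95 m from the base axis. Payload 14.7 kg.
Tool frame: the origin (TCP) lies at the very end of the fingers, on their centre line; the grasp point (between the pads) lies 19 mm behind it; x points along the fingers, y is the direction in which the jaws open and shut, and the axes are right-handed (so a half turn about x gives the same grasp; the last joint's range is limited). The gripper opens to 85 mm and grips with 20 to 120 N. Pads are 22 mm wide; open, the fingers measure 114 mm over their backs; the gripper's body (76 mm by 85 mm) begins 54 mm behind the grasp point. The pads swing forward as they close: fully open they stand 13 mm farther back than shut.
Start: joints at [-1.199, 0.48, 1.596, -0, 1.065, -0.047], TCP at [0.264, -0.594, 0.231] pointing down, gripper open.
Joint ranges: [-2.75, 2.75], [-0.82, 2.05], [0.23, 2.67], [-1.56, 4.7], [0.09, 2.69], [-2.92, 2.92]. Speed limits (rad/s): [1.89, 1.89, 2.39, 3.01, 3.01, 3.01].

INTERFACE

Orientations are given as [roll, pitch, yaw] about the fixed x, y, z axes, in that order (R = Rz(yaw) Ry(pitch) Rx(roll)).
In Python, from plant import monitor, imaging, ticket gives the robot as it stands.
- The arm moves only by the tool apply_moves, never from a script. Its argument "rows" is a list of rows, each an object with "linear": the shift along the tool's x, y, z in m, a list of three; "turn": the turn about the tool's x in degrees. In form: [{"linear": [x, y, z], "turn": turn}, ...]. A call has exactly 8 rows; each row is the pose to reach, as a shift and turn from the pose measured when the call began, along the tool's axes at that moment; what a row does not reach only later rows make up. A row lasts 1/12 s, in which the tool goes at most 41.7 mm and 7.16 degrees, less where a joint would pass 70% of its speed; a pose out of reach is approached as far as the arm can. A call with a gripper value outside its range is refused whole. "grip" is the closure, from 0 (fully open) to 1 (shut), set as the call begins (left out, the last holds). The fingers move at their own pace and stop on an object; "squeeze" is the grip in N (left out, the last holds). Time passes only in rows, so rows that repeat a pose let the fingers close, or fill a call up. It gives the time, the measured TCP pose, the force and the opening at its end, in the units of the state.
- monitor.state(): the state, without advancing time (a new reading comes with each control period).
- imaging.camera(name): name is "scene" or "side" or "wrist"; returns (picture, depth): 400x640x3 uint8, red, green, blue; 400x640 float32, m along the optical axis (not along the pixel's ray), 0 where there is no reading.
- imaging.camera_model(name): a dict with "fov_y" (degrees; the focal length in pixels is half the picture's height over the tangent of half this angle, whatever the lens; pixels are square), "cx", "cy" (the principal point, pixels), "k1" (the pictures are not rectified: a ray, as slopes to the right and down, at radius r is drawn at 1 + k1 r^2 times it, then the intrinsics apply), "world_to_cam" (4x4, takes a point from world to camera coordinates); the wrist camera has in their place "tool_from_camera" (4x4, takes a point from camera to tool coordinates, whose origin is the TCP and whose axes are the tool frame's). Camera axes: x right, y down, z forward; pixel columns grow to the right and rows downward; lengths in m; the calibration is good to about 2 mm. A picture is of the moment at which its call begins: read the wrist's pose just before it. camera_model takes no time and is no camera call.
- ticket.sign_off(): hands the job in, once; it reports no verdict.
The state is a dict: "clock": time; "qpos": joint angles; "joint_vel": joint speeds; "joint_torque": joint torques, N m; "ee_pos": TCP position; "eef_rot": TCP orientation; "ft_force": force on the tool from outside, world axes, zero at the start; "ft_torque": the same for the moment, N m; "opening": finger opening in m.
Only numpy, scipy, OpenCV 4.12 (cv2) and the standard library are available. Lean on these libraries where they do the work, as an engineer would, in place of code of your own. Each camera call takes 0.05 s, during which the arm holds its last target.

## Working session

There is one attempt and no reset: what is moved stays moved. The work goes in short steps, Python scripts to look and compute and a tool call to move; the robot and the scene stay as the last step left them, time stands still between calls to the robot, and variables do not carry over. Pictures are saved under pics/ and viewed, and the job is handed in when it is done.

Besides the shell and the picture viewer there is one more tool, called by a JSON object that holds its "op" and its "data", one argument or row to a line. apply_moves: Moves the arm, as the interface text tells. Its arguments: {"type":"object","properties":{"rows":{"type":"array","items":{"type":"object","properties":{"linear":{"type":"array","items":{"type":"number"}},"turn":{"type":"number"}}}},"grip":{"type":"number"},"squeeze":{"type":"number"}},"required":["rows"]}

```bash
mkdir -p pics; ls
python3 - <<'E'
from plant import monitor, imaging, ticket
import cv2, json
s=monitor.state(); print(s)
for n in ["scene","side"]:
    p,d=imaging.camera(n); cv2.imwrite(f"pics/{n}0.png",p[:,:,::-1]); 
    import numpy as np; np.savez(f"{n}0.npz",p=p,d=d); print(imaging.camera_model(n))
E
```

```text
pics
{'clock': 0.0, 'qpos': array([-1.19860001e+00,  4.80826787e-01,  1.59687073e+00, -9.99109780e-06,
        1.06509898e+00, -4.66044016e-02]), 'joint_vel': array([-0.00080281, -0.00068638, -0.0009073 ,  0.00067724,  0.00076066,
        0.00156045]), 'joint_torque': array([-4.23536039e-03, -9.50657272e+01, -4.30163562e+01, -5.87783743e-04,
        1.24633251e-02,  4.88317346e-05]), 'ee_pos': array([ 0.26419618, -0.59343566,  0.23067684]), 'eef_rot': array([-1.61014514,  1.56959245,  1.95025307]), 'ft_force': array([-0.14644166, -0.84899042,  0.53202367]), 'ft_torque': array([ 0.03364423, -0.07848355,  0.0380772 ]), 'opening': 0.08567455079993656}
{'fov_y': 45.216978506902045, 'cx': 321.52596395006316, 'cy': 208.58047575486054, 'k1': -0.07727716001390814, 'world_to_cam': array([[-0.90187931, -0.43189449, -0.00899216,  0.62592188],
       [-0.31399611,  0.66969646, -0.67298818,  0.16734717],
       [ 0.29668191, -0.60413061, -0.73959857,  1.14409943],
       [ 0.        ,  0.        ,  0.        ,  1.        ]])}
{'fov_y': 46.90796802632194, 'cx': 315.7145311268924, 'cy': 204.6552723108168, 'k1': -0.022755263733768922, 'world_to_cam': array([[-0.99964091, -0.01966584,  0.018202  ,  0.62081595],
       [-0.02611983,  0.56340379, -0.82576868,  0.01954471],
       [ 0.00598435, -0.82594759, -0.56371515,  1.42552327],
       [ 0.        ,  0.        ,  0.        ,  1.        ]])}
```

View pics/scene0.png

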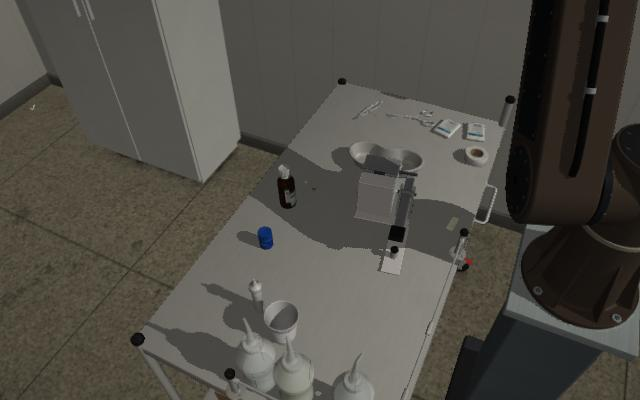

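View pics/side0.png

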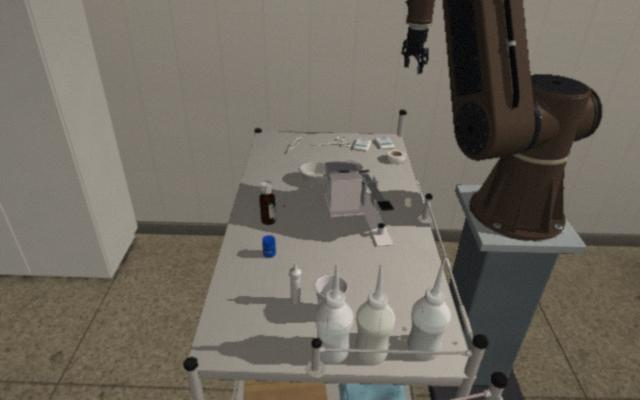

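The scene view shows the black pad at about (397,233), with the lever running up to the dispenser at (380,195). The side view shows the pad at about (386,205). Next I'll measure the pad in both.

```bash
cat > h.py <<'E'
import numpy as np, cv2
from plant import monitor, imaging, ticket
def K(m):
    f=200/np.tan(np.radians(m['fov_y'])/2); return np.array([[f,0,m['cx']],[0,f,m['cy']],[0,0,1.]])
def ray(name,uv):
    m=imaging.camera_model(name); T=m['world_to_cam']
    n=cv2.undistortPoints(np.array(uv,float).reshape(-1,1,2),K(m),np.array([m['k1'],0,0,0.]))[:,0]
    d=np.c_[n,np.ones(len(n))]@T[:3,:3]   # R^T d, depth scale
    return -T[:3,:3].T@T[:3,3], d
def onz(name,uv,z):
    o,d=ray(name,uv); return o+d*((z-o[2])/d[:,2])[:,None]
def cloud(name,dep):
    v,u=np.mgrid[:400,:640]; o,d=ray(name,np.c_[u.ravel(),v.ravel()])
    P=o+d*dep.ravel()[:,None]; P[dep.ravel()==0]=np.nan; return P.reshape(400,640,3)
E
python3 - <<'E'
from h import *
for n,(x0,y0,x1,y1) in dict(scene=(330,130,490,280),side=(290,140,450,260)).items():
    z=np.load(n+"0.npz"); p,d=z['p'],z['d']; C=cloud(n,d); np.save(n+"0C.npy",C)
    cv2.imwrite(f"pics/{n}0z.png",cv2.resize(p[y0:y1,x0:x1,::-1],None,fx=4.0,fy=4.0,interpolation=cv2.INTER_CUBIC)[:600])
    g=p.max(2)<(30); g[:y0]=0;g[y1:]=0;g[:,:x0]=0;g[:,x1:]=0
    N,L,S,ce=cv2.connectedComponentsWithStats(g.astype(np.uint8))
    for i in range(1,N):
        if S[i,4]>25:
            print(n,S[i],ce[i].round(1),np.nanmedian(C[L==i],0).round(4),'ray z.114',onz(n,[ce[i]],.114).round(4))
E
```

```text
scene [374 171  11   4  27] [378.7 172.5] [ 0.5387 -0.0192  0.1157] ray z.114 [[ 0.5398 -0.0206  0.114 ]]
scene [388 225  17  17 213] [396.3 233.2] [0.4314 0.1497 0.1121] ray z.114 [[0.431 0.151 0.114]]
scene [460 228   9   8  54] [463.6 231.9] [0.2918 0.0563 0.0854] ray z.114 [[0.2914 0.0815 0.114 ]]
scene [391 246   7   7  40] [393.8 249.1] [0.4342 0.1352 0.0339] ray z.114 [[0.4206 0.1964 0.114 ]]
scene [457 264  12   8  38] [463.8 267.5] [ 0.2524 -0.5294 -0.7851] ray z.114 [[0.2657 0.1795 0.114 ]]
side [378 202  15   8  85] [384.9 205.3] [0.4345 0.1549 0.1131] ray z.114 [[0.4346 0.1558 0.114 ]]
```

View pics/scene0z.png

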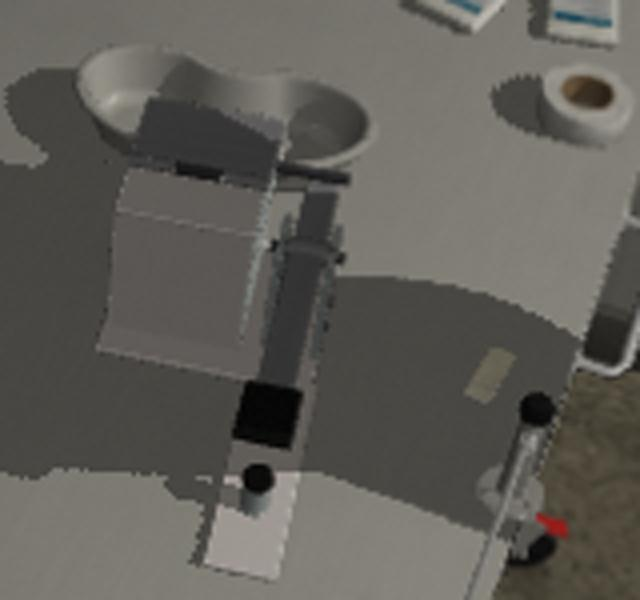

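View pics/side0z.png

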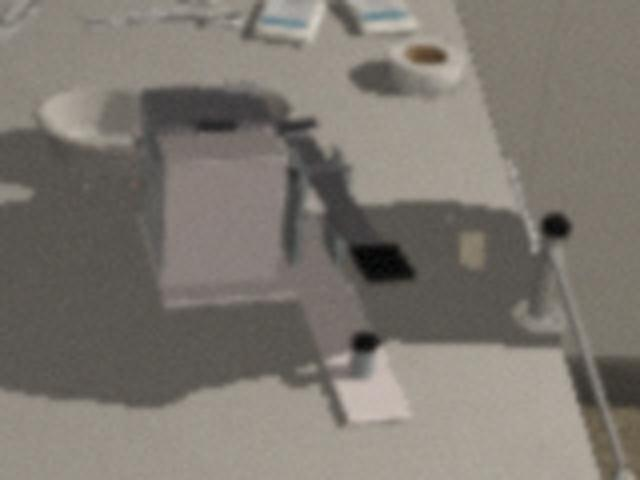

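```bash
cat >> h.py <<'E'
from scipy.spatial.transform import Rotation as Ro
def tool():
    s=monitor.state(); return s,np.array(s['ee_pos']),Ro.from_euler('xyz',s['eef_rot']).as_matrix()
def rel(target):
    s,p,R=tool(); return R.T@(np.array(target)-p)
E
python3 - <<'E'
from h import *
s,p,R=tool(); print(R.round(3))
C=np.load("scene0C.npy")
for nm,uv in dict(pin=(406,191),rod=(415,175),midlever=(402,206),post=(394,249)).items(): print(nm,C[uv[1],uv[0]].round(3))
# gray lever cloud: points between pad and pin
for n in("scene","side"):
    C=np.load(n+"0C.npy"); 
    M=(abs(C[...,0]-.44)<.05)&(C[...,1]>.02)&(C[...,1]<.2)&(C[...,2]>.07)&(C[...,2]<.13)
    P=C[M]; print(n,len(P))
    for y in np.arange(.02,.2,.02):
        q=P[(abs(P[:,1]-y)<.01)]
        if len(q): print(y.round(2),len(q),q.mean(0).round(4),q[:,0].min().round(3),q[:,0].max().round(3))
for t in [(.46,-.25,.25),(.46,-.1,.25),(.435,.152,.2)]: print(t,rel(t).round(3))
E
```

```text
[[-0.     0.407 -0.914]
 [ 0.001 -0.914 -0.407]
 [-1.    -0.001 -0.   ]]
pin [ 0.46  -0.011  0.089]
rod [ 0.46  -0.089  0.078]
midlever [0.451 0.048 0.096]
post [0.433 0.136 0.036]
scene 469
0.02 22 [0.4551 0.0247 0.0897] 0.443 0.488
0.04 44 [0.4489 0.0395 0.0924] 0.437 0.461
0.06 51 [0.4455 0.0599 0.0957] 0.434 0.458
0.08 49 [0.4424 0.08   0.0985] 0.431 0.454
0.1 54 [0.4386 0.0999 0.101 ] 0.427 0.451
0.12 54 [0.4344 0.1213 0.1064] 0.417 0.45
0.14 87 [0.4325 0.1401 0.1109] 0.415 0.451
0.16 95 [0.4283 0.1605 0.1137] 0.412 0.447
0.18 13 [0.4355 0.1713 0.1141] 0.423 0.444
side 253
0.02 12 [0.4572 0.0254 0.0901] 0.445 0.468
0.04 24 [0.4537 0.0405 0.0921] 0.441 0.463
0.06 26 [0.4495 0.0589 0.0945] 0.437 0.461
0.08 28 [0.4472 0.0797 0.0977] 0.436 0.458
0.1 28 [0.4435 0.1007 0.1006] 0.431 0.454
0.12 20 [0.4385 0.1219 0.1065] 0.422 0.45
0.14 41 [0.4362 0.14   0.1107] 0.419 0.453
0.16 58 [0.4313 0.1611 0.1125] 0.414 0.45
0.18 16 [0.4368 0.172  0.1143] 0.417 0.447
(0.46, -0.25, 0.25) [-0.019 -0.234 -0.319]
(0.46, -0.1, 0.25) [-0.019 -0.371 -0.38 ]
(0.435, 0.152, 0.2) [ 0.031 -0.612 -0.459]
```

{"op": "apply_moves", "data": {
  "rows": [
    {"linear":[-0.003,-0.02,-0.028],"turn":2},
    {"linear":[-0.006,-0.045,-0.06],"turn":4},
    {"linear":[-0.009,-0.07,-0.095],"turn":6},
    {"linear":[-0.012,-0.095,-0.13],"turn":8},
    {"linear":[-0.015,-0.12,-0.165],"turn":10},
    {"linear":[-0.018,-0.145,-0.2],"turn":12},
    {"linear":[-0.02,-0.17,-0.235],"turn":14},
    {"linear":[-0.02,-0.195,-0.265],"turn":14}
  ],
  "grip": 1
}}

```text
clock: 0.77
ee_pos: [0.4258, -0.31, 0.2512]
eef_rot: [-1.808, 1.57, 1.505]
ft_force: [0.9, 0.4, -0.4]
opening: -0.0
```

Run:
```python
from h import *
s,p,R=tool(); print(p,s['qpos'].round(2),s['opening'],s['ft_force']); print(R.round(3))
for t in [(.46,-.25,.25),(.46,-.1,.25),(.45,.05,.24),(.432,.152,.2)]: print(t,rel(t).round(3))
```

```text
[ 0.4258047  -0.3100053   0.25119697] [-0.69  0.29  1.85  0.    1.    0.71] -1.2637960424881724e-05 [ 0.88021933  0.36711574 -0.42239072]
[[ 0.     0.171 -0.985]
 [ 0.001 -0.985 -0.171]
 [-1.    -0.001 -0.   ]]
(0.46, -0.25, 0.25) [ 0.001 -0.053 -0.044]
(0.46, -0.1, 0.25) [ 0.001 -0.201 -0.07 ]
(0.45, 0.05, 0.24) [ 0.011 -0.351 -0.085]
(0.432, 0.152, 0.2) [ 0.052 -0.454 -0.085]
```

{"op": "apply_moves", "data": {
  "rows": [
    {"linear":[0,-0.03,-0.02],"turn":0},
    {"linear":[0,-0.06,-0.045],"turn":0},
    {"linear":[0,-0.1,-0.055],"turn":0},
    {"linear":[0,-0.14,-0.062],"turn":0},
    {"linear":[0,-0.18,-0.068],"turn":0},
    {"linear":[0,-0.22,-0.074],"turn":0},
    {"linear":[0,-0.26,-0.08],"turn":0},
    {"linear":[0,-0.3,-0.083],"turn":0}
  ]
}}

```text
clock: 1.43
ee_pos: [0.4561, 0.0016, 0.2514]
eef_rot: [-2.196, 1.57, 1.118]
ft_force: [1.2, -0.1, 0.8]
opening: 0.0
```

Run:
```python
from h import *
s,p,R=tool(); print(p,s['qpos'].round(2),s['ft_force']); print(R.round(3))
for t in [(.45,.05,.24),(.432,.152,.16)]: print(t,rel(t).round(3))
```

```text
[0.4560745  0.00163202 0.25140737] [-0.06  0.18  2.    0.    0.96  1.34] [ 1.19236715 -0.13100025  0.75370175]
[[ 0.     0.171 -0.985]
 [ 0.001 -0.985 -0.171]
 [-1.    -0.001 -0.   ]]
(0.45, 0.05, 0.24) [ 0.011 -0.049 -0.002]
(0.432, 0.152, 0.16) [ 0.092 -0.152 -0.002]
```

{"op": "apply_moves", "data": {
  "rows": [
    {"linear":[0,-0.03,0],"turn":0},
    {"linear":[0,-0.065,-0.001],"turn":0},
    {"linear":[0,-0.1,-0.002],"turn":0},
    {"linear":[0.01,-0.13,-0.002],"turn":0},
    {"linear":[0.035,-0.148,-0.002],"turn":0},
    {"linear":[0.065,-0.152,-0.002],"turn":0},
    {"linear":[0.092,-0.152,-0.002],"turn":0},
    {"linear":[0.092,-0.152,-0.002],"turn":0}
  ]
}}

```text
clock: 2.1
ee_pos: [0.4292, 0.1516, 0.1557]
eef_rot: [-0.0, 1.565, -2.969]
ft_force: [-1.7, -0.8, -0.2]
opening: 0.0003
```

Run:
```python
from h import *
s,p,R=tool(); print(p,s['qpos'].round(2),s['ft_force']); print(R.round(3))
p_,d=imaging.camera("wrist"); cv2.imwrite("pics/w1.png",p_[:,:,::-1])
p_,d=imaging.camera("scene"); cv2.imwrite("pics/s1.png",cv2.resize(p_[130:280,330:490,::-1],None,fx=4.,fy=4.,interpolation=cv2.INTER_CUBIC))
```

```text
[0.42920947 0.15162406 0.15572849] [0.27 0.32 2.1  0.   0.72 1.67] [-1.74194092 -0.83036453 -0.22664232]
[[-0.006  0.172 -0.985]
 [-0.001 -0.985 -0.172]
 [-1.    -0.     0.006]]
```

View pics/w1.png

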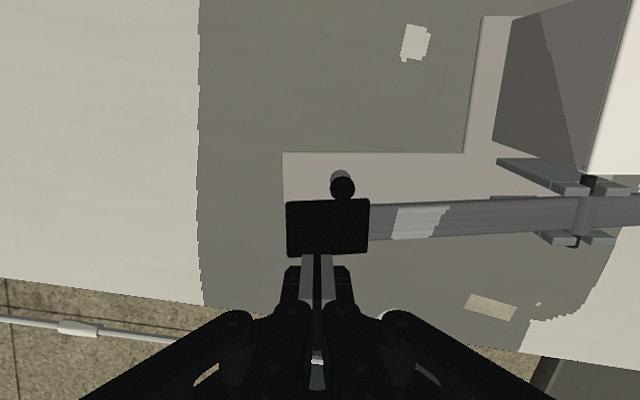

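View pics/s1.png

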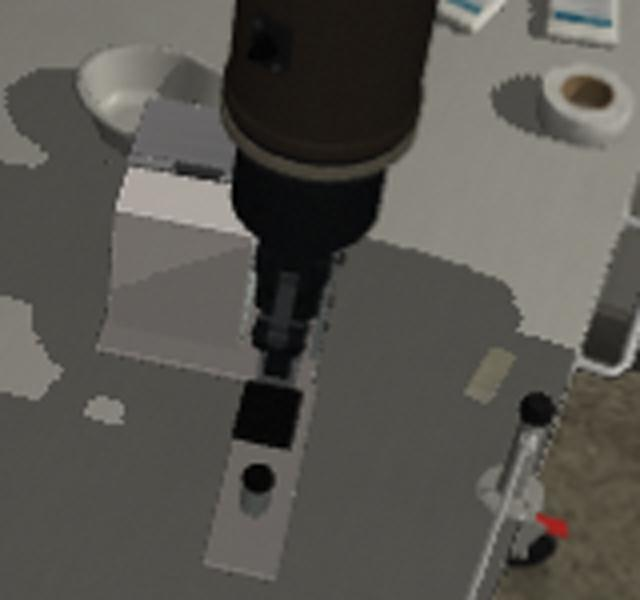

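The wrist view shows the pad centred near (327,227) and the closed fingertips just below it in the image. I'll localise it again from this view.

Run:
```python
from h import *
s,p,R=tool(); print(p,s['ft_force'].round(2), s['joint_vel'].round(3))
m=imaging.camera_model('wrist'); 
im,d=imaging.camera('wrist')
T=m['tool_from_camera']
n=cv2.undistortPoints(np.array([[327.5,227.5],[286,228],[369,226],[327,199],[328,256]],float).reshape(-1,1,2),K(m),np.array([m['k1'],0,0,0.]))[:,0]
D=np.c_[n,np.ones(5)]@T[:3,:3].T@R.T; o=p+R@T[:3,3]
print((o+D*((.114-o[2])/D[:,2])[:,None]).round(4), d[228,327], d[205,327])
print(rel((.431,.152,.12)).round(4))
```

```text
[0.43153502 0.15163764 0.15939651] [ 0.52 -0.06  0.24] [-0.009 -0.035 -0.029  0.001  0.011 -0.   ]
[[0.4339 0.1454 0.114 ]
 [0.4294 0.1691 0.114 ]
 [0.4389 0.1219 0.114 ]
 [0.451  0.1488 0.114 ]
 [0.4158 0.1418 0.114 ]] 0.20375127 0.19950843
[ 0.0403 -0.0005  0.0014]
```

{"op": "apply_moves", "data": {
  "rows": [
    {"linear":[0.006,0.001,0],"turn":0},
    {"linear":[0.012,0.001,0],"turn":0},
    {"linear":[0.018,0.001,0],"turn":0},
    {"linear":[0.024,0.001,0],"turn":0},
    {"linear":[0.03,0.001,0],"turn":0},
    {"linear":[0.036,0.001,0],"turn":0},
    {"linear":[0.041,0.001,0],"turn":0},
    {"linear":[0.041,0.001,0],"turn":0}
  ]
}}

```text
clock: 2.92
ee_pos: [0.4321, 0.1506, 0.1182]
eef_rot: [-0.368, 1.569, 2.945]
ft_force: [-0.9, -0.0, -0.1]
opening: 0.0001
```

{"op": "apply_moves", "data": {
  "rows": [
    {"linear":[0.002,0,0],"turn":0},
    {"linear":[0.004,0,0],"turn":0},
    {"linear":[0.006,0,0],"turn":0},
    {"linear":[0.008,0,0],"turn":0},
    {"linear":[0.01,0,0],"turn":0},
    {"linear":[0.012,0,0],"turn":0},
    {"linear":[0.014,0,0],"turn":0},
    {"linear":[0.016,0,0],"turn":0}
  ]
}}

```text
clock: 3.58
ee_pos: [0.4325, 0.1509, 0.1024]
eef_rot: [-1.354, 1.57, 1.959]
ft_force: [-0.9, 4.0, 5.8]
opening: -0.0
```

Run:
```python
from h import *
s,p,R=tool(); print(p,s['ft_force'].round(2),R[:,0].round(4))
p_,d=imaging.camera("side"); cv2.imwrite("pics/d2.png",cv2.resize(p_[140:260,290:450,::-1],None,fx=4.,fy=4.,interpolation=cv2.INTER_CUBIC))
p_,d=imaging.camera("wrist"); cv2.imwrite("pics/w2.png",p_[:,:,::-1])
for i in range(3): print(monitor.state()['ft_force'].round(2)); imaging.camera("side")
```

```text
[0.43246011 0.15090475 0.10241865] [-0.92  4.05  5.82] [-3.e-04  7.e-04 -1.e+00]
[0.42 2.99 4.36]
[-0.44  1.51  3.91]
[-0.55  2.58  3.11]
```

View pics/d2.png

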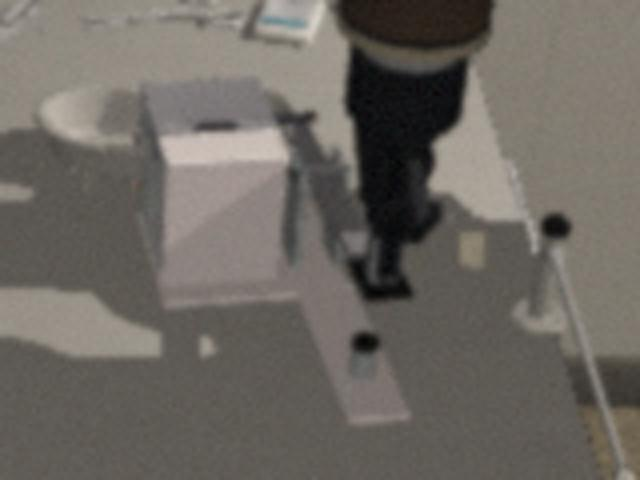

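View pics/w2.png

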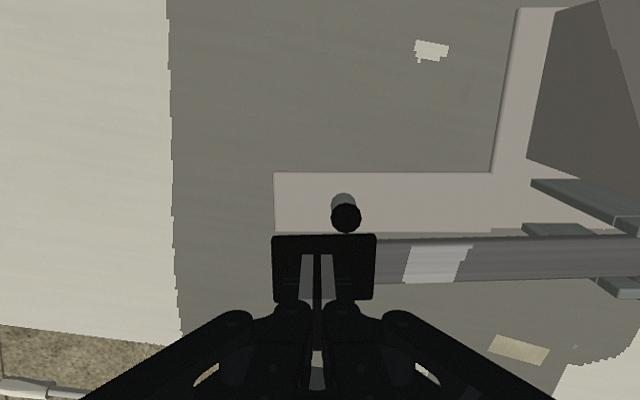

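The fingertips sit on the pad with about 3–4 N, and the lever has started to go down. I'll keep pressing slowly.

{"op": "apply_moves", "data": {
  "rows": [
    {"linear":[0.003,-0.0005,0],"turn":0},
    {"linear":[0.006,-0.001,0],"turn":0},
    {"linear":[0.009,-0.0015,0],"turn":0},
    {"linear":[0.012,-0.002,0],"turn":0},
    {"linear":[0.015,-0.002,0],"turn":0},
    {"linear":[0.018,-0.002,0],"turn":0},
    {"linear":[0.021,-0.002,0],"turn":0},
    {"linear":[0.024,-0.002,0],"turn":0}
  ]
}}

```text
clock: 4.5
ee_pos: [0.4319, 0.1528, 0.0781]
eef_rot: [-0.729, 1.57, 2.583]
ft_force: [0.1, 0.2, 5.1]
opening: -0.0003
```

{"op": "apply_moves", "data": {
  "rows": [
    {"linear":[0.0025,0,0],"turn":0},
    {"linear":[0.005,0,0],"turn":0},
    {"linear":[0.0075,0,0],"turn":0},
    {"linear":[0.01,0.0005,0],"turn":0},
    {"linear":[0.0125,0.0005,0],"turn":0},
    {"linear":[0.015,0.001,0],"turn":0},
    {"linear":[0.0175,0.001,0],"turn":0},
    {"linear":[0.019,0.001,0],"turn":0}
  ]
}}

```text
clock: 5.17
ee_pos: [0.432, 0.1517, 0.0588]
eef_rot: [-0.516, 1.57, 2.797]
ft_force: [-0.1, -1.1, 5.4]
opening: 0.0
```

Run:
```python
from h import *
s,p,R=tool(); print(p,s['ft_force'].round(2),R[:,0].round(4))
p_,d=imaging.camera("side"); a=p_[140:260,290:450,::-1]
p_,d=imaging.camera("scene"); b=p_[130:250,330:490,::-1]
cv2.imwrite("pics/m3.png",cv2.resize(np.vstack([a,b]),None,fx=2.5,fy=2.5,interpolation=cv2.INTER_CUBIC))
for i in range(3): print(monitor.state()['ft_force'].round(2)); imaging.camera("side")
```

```text
[0.43197672 0.15170131 0.05877826] [-0.08 -1.13  5.41] [-1.1e-03  4.0e-04 -1.0e+00]
[ 1.12 -0.46  3.36]
[ 0.8  -1.38  3.52]
[-0.46 -1.3   3.47]
```

View pics/m3.png

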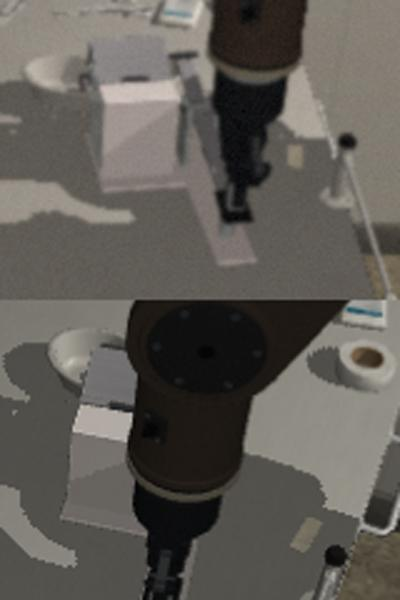

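The flap is rising and the force is a steady 3.5 N or so. Now the last few millimetres to the stop.

{"op": "apply_moves", "data": {
  "rows": [
    {"linear":[0.0015,0,0],"turn":0},
    {"linear":[0.003,0.0005,0],"turn":0},
    {"linear":[0.0045,0.0005,0],"turn":0},
    {"linear":[0.006,0.001,0],"turn":0},
    {"linear":[0.007,0.001,0],"turn":0},
    {"linear":[0.008,0.001,0],"turn":0},
    {"linear":[0.009,0.001,0],"turn":0},
    {"linear":[0.009,0.001,0],"turn":0}
  ]
}}

```text
clock: 6.08
ee_pos: [0.4321, 0.1508, 0.0499]
eef_rot: [-0.484, 1.57, 2.828]
ft_force: [0.5, -1.0, 3.9]
opening: 0.0001
```

{"op": "apply_moves", "data": {
  "rows": [
    {"linear":[0.0003,0,0],"turn":0},
    {"linear":[0.0006,0,0],"turn":0},
    {"linear":[0.001,0,0],"turn":0},
    {"linear":[0.0013,0,0],"turn":0},
    {"linear":[0.0016,0,0],"turn":0},
    {"linear":[0.002,0,0],"turn":0},
    {"linear":[0.002,0,0],"turn":0},
    {"linear":[0.002,0,0],"turn":0}
  ]
}}

```text
clock: 6.75
ee_pos: [0.4322, 0.1507, 0.0481]
eef_rot: [-0.542, 1.57, 2.77]
ft_force: [-1.3, -1.5, 9.1]
opening: 0.0002
```

{"op": "apply_moves", "data": {
  "rows": [
    {"linear":[0.0005,0,0],"turn":0},
    {"linear":[0.001,0,0],"turn":0},
    {"linear":[0.0015,0,0],"turn":0},
    {"linear":[0.0015,0,0],"turn":0},
    {"linear":[0.0015,0,0],"turn":0},
    {"linear":[0.0015,0,0],"turn":0},
    {"linear":[0.0015,0,0],"turn":0},
    {"linear":[0.0015,0,0],"turn":0}
  ]
}}

```text
clock: 7.42
ee_pos: [0.4323, 0.1506, 0.0473]
eef_rot: [-0.988, 1.57, 2.325]
ft_force: [-3.0, -5.0, 26.6]
opening: 0.0001
```

Run:
```python
from h import *
s,p,R=tool(); print(p,s['ft_force'].round(2),R[:,0].round(4))
p_,d=imaging.camera("side"); a=p_[140:260,290:450,::-1]
p_,d=imaging.camera("scene"); b=p_[130:250,330:490,::-1]
cv2.imwrite("pics/m4.png",cv2.resize(np.hstack([a,b]),None,fx=2.5,fy=2.5,interpolation=cv2.INTER_CUBIC))
p_,d=imaging.camera("wrist"); cv2.imwrite("pics/w4.png",p_[:,:,::-1])
for i in range(3): print(monitor.state()['ft_force'].round(2)); imaging.camera("side")
```

```text
[0.43229204 0.15064387 0.04726971] [-2.98 -4.99 26.62] [-4.e-04  4.e-04 -1.e+00]
[-2.72 -4.64 26.67]
[-2.89 -3.66 25.69]
[-2.82 -4.61 26.7 ]
```

View pics/m4.png

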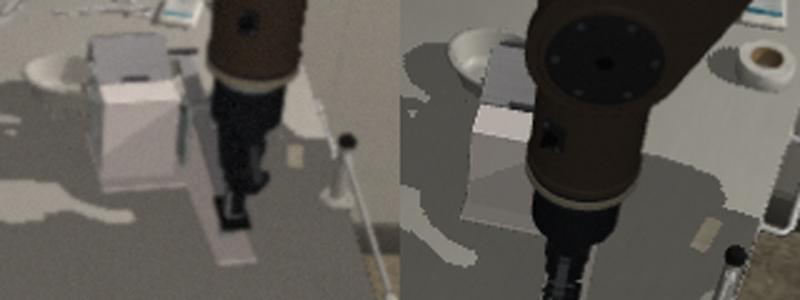

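View pics/w4.png

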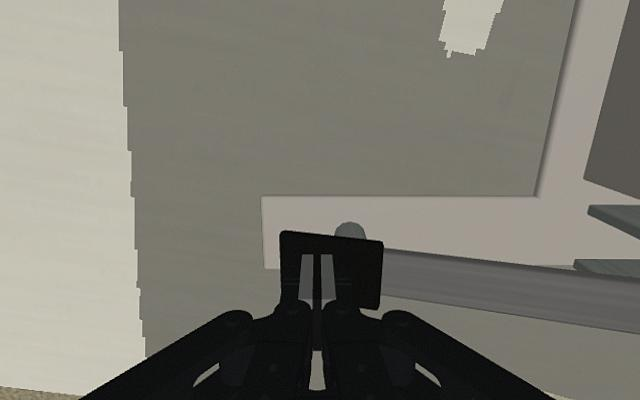

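The force has jumped to about 26 N at z = 0.047, so the lever is on its stop. I'll ease the pressure slightly, hold while the vial rolls, and look at the dish.

{"op": "apply_moves", "data": {
  "rows": [
    {"linear":[-0.0005,0,0],"turn":0},
    {"linear":[-0.0005,0,0],"turn":0},
    {"linear":[-0.0005,0,0],"turn":0},
    {"linear":[-0.0005,0,0],"turn":0},
    {"linear":[-0.0005,0,0],"turn":0},
    {"linear":[-0.0005,0,0],"turn":0},
    {"linear":[-0.0005,0,0],"turn":0},
    {"linear":[-0.0005,0,0],"turn":0}
  ]
}}

```text
clock: 8.38
ee_pos: [0.4323, 0.1507, 0.048]
eef_rot: [-1.132, 1.57, 2.181]
ft_force: [-1.4, -1.0, 11.2]
opening: -0.0001
```

Run:
```python
from h import *
s,p,R=tool(); print(p,s['ft_force'].round(2))
p_,d=imaging.camera("side"); a=p_[145:225,290:390,::-1]
p_,d=imaging.camera("scene"); b=p_[130:210,340:440,::-1]
cv2.imwrite("pics/m5.png",cv2.resize(cv2.convertScaleAbs(np.hstack([a,b]),alpha=1.5),None,fx=4,fy=4,interpolation=cv2.INTER_CUBIC))
C0=np.load("scene0C.npy");C=cloud("scene",d)
M=(C[...,2]>.015)&(C[...,2]<.06)&(C[...,1]<-.03)&(C[...,0]>.4)&(C[...,0]<.65)&(C[...,1]>-.25)&(abs(C[...,2]-C0[...,2])>.012)
print(M.sum()); v,u=np.where(M); print(C[M].mean(0) if M.any() else 0)
```

```text
[0.4322742  0.15065935 0.04796185] [-1.45 -1.05 11.2 ]
1
[ 0.57180434 -0.07259398  0.05858199]
```

View pics/m5.png

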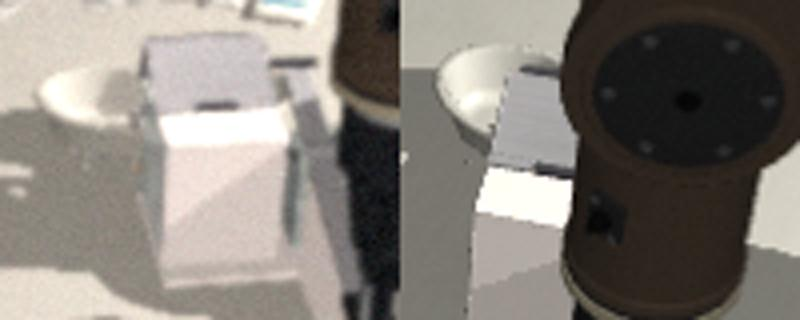

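The stop is still pressed at 11 N. The dish interior is hidden by the flap and the arm from here. The vial has had over 2 s to roll out, so I'll ease the lever up slowly.

{"op": "apply_moves", "data": {
  "rows": [
    {"linear":[-0.001,0,0],"turn":0},
    {"linear":[-0.0025,0,0],"turn":0},
    {"linear":[-0.004,-0.0005,0],"turn":0},
    {"linear":[-0.0055,-0.0005,0],"turn":0},
    {"linear":[-0.007,-0.001,0],"turn":0},
    {"linear":[-0.0085,-0.001,0],"turn":0},
    {"linear":[-0.01,-0.001,0],"turn":0},
    {"linear":[-0.0115,-0.001,0],"turn":0}
  ]
}}

```text
clock: 9.15
ee_pos: [0.4321, 0.1517, 0.0596]
eef_rot: [-1.258, 1.57, 2.055]
ft_force: [-0.8, 2.3, 2.5]
opening: 0.0001
```

{"op": "apply_moves", "data": {
  "rows": [
    {"linear":[-0.0015,0,0],"turn":0},
    {"linear":[-0.003,0,0],"turn":0},
    {"linear":[-0.0045,-0.0005,0],"turn":0},
    {"linear":[-0.006,-0.0005,0],"turn":0},
    {"linear":[-0.0075,-0.001,0],"turn":0},
    {"linear":[-0.009,-0.001,0],"turn":0},
    {"linear":[-0.0105,-0.001,0],"turn":0},
    {"linear":[-0.012,-0.001,0],"turn":0}
  ]
}}

```text
clock: 9.82
ee_pos: [0.432, 0.1527, 0.0718]
eef_rot: [-1.432, 1.57, 1.881]
ft_force: [0.0, 0.3, 2.7]
opening: 0.0001
```

{"op": "apply_moves", "data": {
  "rows": [
    {"linear":[-0.0015,0,0],"turn":0},
    {"linear":[-0.003,0,0],"turn":0},
    {"linear":[-0.0045,0,0],"turn":0},
    {"linear":[-0.006,0,0],"turn":0},
    {"linear":[-0.0075,0,0],"turn":0},
    {"linear":[-0.009,0,0],"turn":0},
    {"linear":[-0.0105,0,0],"turn":0},
    {"linear":[-0.012,0,0],"turn":0}
  ]
}}

```text
clock: 10.48
ee_pos: [0.4319, 0.1527, 0.0839]
eef_rot: [-1.326, 1.57, 1.987]
ft_force: [-0.4, 2.1, 1.4]
opening: 0.0002
```

{"op": "apply_moves", "data": {
  "rows": [
    {"linear":[-0.0015,0,0],"turn":0},
    {"linear":[-0.003,0,0],"turn":0},
    {"linear":[-0.0045,0.0005,0],"turn":0},
    {"linear":[-0.006,0.0005,0],"turn":0},
    {"linear":[-0.0075,0.0005,0],"turn":0},
    {"linear":[-0.009,0.001,0],"turn":0},
    {"linear":[-0.0105,0.001,0],"turn":0},
    {"linear":[-0.012,0.001,0],"turn":0}
  ]
}}

```text
clock: 11.15
ee_pos: [0.4321, 0.1516, 0.0961]
eef_rot: [-1.3, 1.57, 2.013]
ft_force: [-0.1, -1.1, 1.2]
opening: -0.0001
```

Run:
```python
from h import *
s,p,R=tool(); print(p,s['ft_force'].round(2))
p_,d=imaging.camera("side"); a=p_[145:225,290:390,::-1]
p_,d=imaging.camera("scene"); b=p_[130:210,340:440,::-1]
cv2.imwrite("pics/m6.png",cv2.resize(cv2.convertScaleAbs(np.hstack([a,b]),alpha=1.5),None,fx=4,fy=4,interpolation=cv2.INTER_CUBIC))
```

```text
[0.43212858 0.15164516 0.09608957] [-0.14 -1.11  1.24]
```

View pics/m6.png

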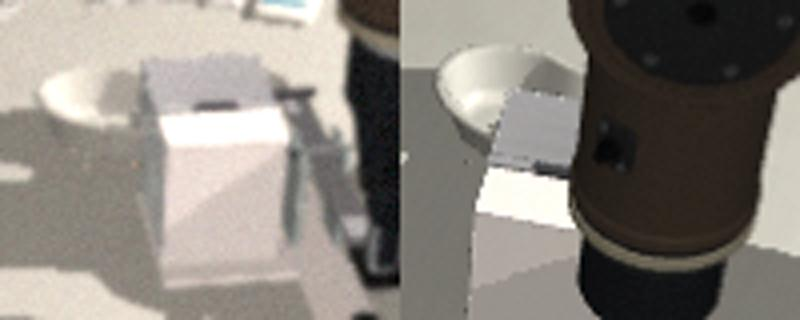

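{"op": "apply_moves", "data": {
  "rows": [
    {"linear":[-0.001,0,0],"turn":0},
    {"linear":[-0.002,0,0],"turn":0},
    {"linear":[-0.003,0,0],"turn":0},
    {"linear":[-0.004,0.0005,0],"turn":0},
    {"linear":[-0.005,0.0005,0],"turn":0},
    {"linear":[-0.006,0.0005,0],"turn":0},
    {"linear":[-0.007,0.001,0],"turn":0},
    {"linear":[-0.008,0.001,0],"turn":0}
  ]
}}

```text
clock: 11.92
ee_pos: [0.4324, 0.1506, 0.1042]
eef_rot: [-1.655, 1.57, 1.658]
ft_force: [-0.5, -0.2, 1.2]
opening: -0.0
```

{"op": "apply_moves", "data": {
  "rows": [
    {"linear":[-0.001,0,0],"turn":0},
    {"linear":[-0.002,0,0],"turn":0},
    {"linear":[-0.003,0,0],"turn":0},
    {"linear":[-0.004,0.0005,0],"turn":0},
    {"linear":[-0.005,0.0005,0],"turn":0},
    {"linear":[-0.006,0.0005,0],"turn":0},
    {"linear":[-0.007,0.001,0],"turn":0},
    {"linear":[-0.008,0.001,0],"turn":0}
  ]
}}

```text
clock: 12.58
ee_pos: [0.4326, 0.1497, 0.1124]
eef_rot: [-1.853, 1.57, 1.46]
ft_force: [0.7, -0.6, 1.0]
opening: -0.0002
```

{"op": "apply_moves", "data": {
  "rows": [
    {"linear":[-0.001,0,0],"turn":0},
    {"linear":[-0.002,0,0],"turn":0},
    {"linear":[-0.003,0,0],"turn":0},
    {"linear":[-0.004,0,0],"turn":0},
    {"linear":[-0.005,0,0],"turn":0},
    {"linear":[-0.006,0,0],"turn":0},
    {"linear":[-0.007,0,0],"turn":0},
    {"linear":[-0.008,0,0],"turn":0}
  ]
}}

```text
clock: 13.25
ee_pos: [0.4326, 0.1496, 0.1204]
eef_rot: [-1.709, 1.57, 1.604]
ft_force: [0.4, 0.5, -0.0]
opening: 0.0
```

{"op": "apply_moves", "data": {
  "rows": [
    {"linear":[-0.005,0,0],"turn":0},
    {"linear":[-0.015,0,0],"turn":0},
    {"linear":[-0.03,0,0],"turn":0},
    {"linear":[-0.05,0,0],"turn":0},
    {"linear":[-0.07,0,0],"turn":0},
    {"linear":[-0.09,0,0],"turn":0},
    {"linear":[-0.11,0,0],"turn":0},
    {"linear":[-0.12,0,0],"turn":0}
  ]
}}

```text
clock: 13.92
ee_pos: [0.4332, 0.1498, 0.243]
eef_rot: [-2.819, 1.568, 0.494]
ft_force: [1.2, 0.1, -0.3]
opening: 0.0001
```

Run:
```python
from h import *
s,p,R=tool(); print(p,s['ft_force'].round(2),s['qpos'].round(2))
p_,d=imaging.camera("side"); a=p_[145:225,290:390,::-1]
p_,d=imaging.camera("scene"); b=p_[130:210,340:440,::-1]
cv2.imwrite("pics/m7.png",cv2.resize(cv2.convertScaleAbs(np.hstack([a,b]),alpha=1.5),None,fx=4,fy=4,interpolation=cv2.INTER_CUBIC))
p_,d=imaging.camera("wrist"); cv2.imwrite("pics/w7.png",p_[:,:,::-1])
```

```text
[0.43321712 0.14976652 0.24298639] [ 1.17  0.07 -0.27] [0.27 0.2  2.01 0.   0.94 1.67]
```

View pics/m7.png

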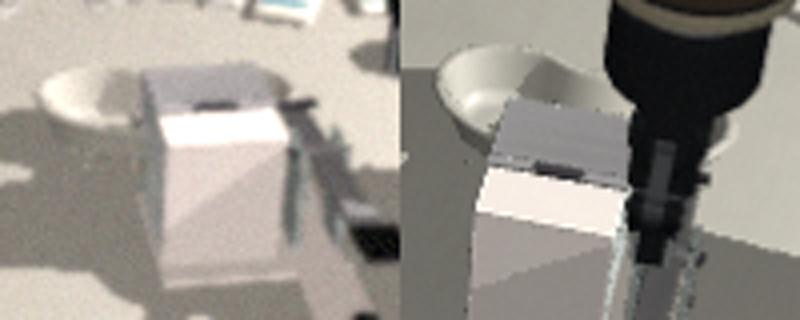

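View pics/w7.png

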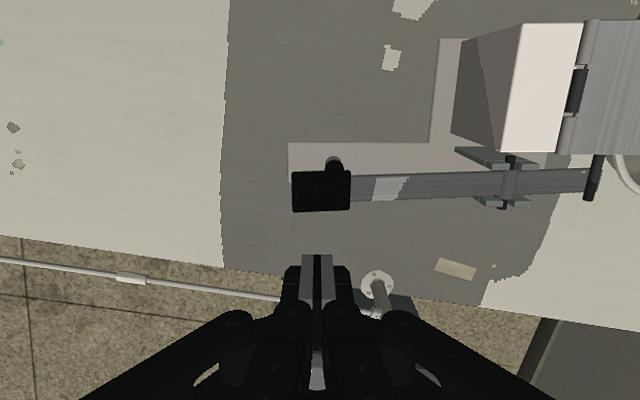

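The lever is back at rest with its pin in the slots and the flap looks down. I'll move over so the wrist camera can see into the dish.

{"op": "apply_moves", "data": {
  "rows": [
    {"linear":[-0.03,0,0],"turn":0},
    {"linear":[-0.06,0.02,-0.005],"turn":0},
    {"linear":[-0.07,0.06,-0.005],"turn":0},
    {"linear":[-0.075,0.1,-0.005],"turn":0},
    {"linear":[-0.08,0.14,0],"turn":0},
    {"linear":[-0.08,0.18,0],"turn":0},
    {"linear":[-0.08,0.22,0],"turn":0},
    {"linear":[-0.08,0.25,0],"turn":0}
  ]
}}

```text
clock: 14.73
ee_pos: [0.475, -0.0995, 0.3201]
eef_rot: [-2.308, 1.57, 1.004]
ft_force: [0.8, -0.5, -0.1]
opening: -0.0001
```

{"op": "apply_moves", "data": {
  "rows": [
    {"linear":[0,0.03,0],"turn":0},
    {"linear":[0,0.06,0],"turn":0},
    {"linear":[0,0.09,0],"turn":0},
    {"linear":[0,0.11,0],"turn":0},
    {"linear":[0,0.12,0],"turn":0},
    {"linear":[0,0.12,0],"turn":0},
    {"linear":[0,0.12,0],"turn":0},
    {"linear":[0,0.12,0],"turn":0}
  ]
}}

```text
clock: 15.4
ee_pos: [0.495, -0.2166, 0.3195]
eef_rot: [-1.64, 1.569, 1.672]
ft_force: [-0.8, 0.5, -0.2]
opening: -0.0003
```

Run:
```python
from h import *
s,p,R=tool(); print(p,s['ft_force'].round(2),s['qpos'].round(2))
p_,d=imaging.camera("wrist"); cv2.imwrite("pics/w8.png",p_[:,:,::-1])
p_,d=imaging.camera("scene"); cv2.imwrite("pics/s8.png",p_[:,:,::-1])
C=cloud("scene",d);C0=np.load("scene0C.npy")
print('pad',C[230:237,393:400].mean((0,1)),C0[230:237,393:400].mean((0,1)))
```

```text
[ 0.49504697 -0.21663225  0.31952979] [-0.77  0.54 -0.25] [-0.47  0.24  1.73  0.    1.17  0.93]
pad [nan nan nan] [nan nan nan]
```

View pics/w8.png

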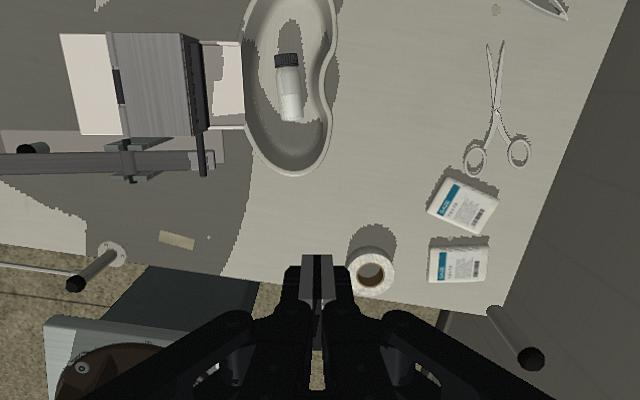

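View pics/s8.png

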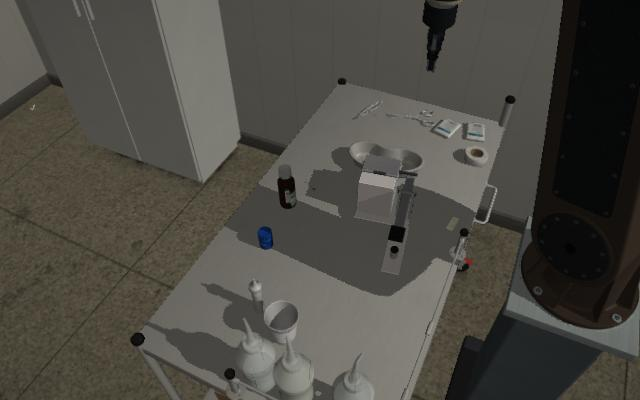

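The wrist view shows the vial lying in the dish at (290,85), with the flap over the chute. The scene view shows everything else where it was. One last comparison of the flap and pad heights, then I'll hand in.

Run:
```python
from h import *
p_,d=imaging.camera("scene"); C=cloud("scene",d);C0=np.load("scene0C.npy")
for n,(u0,u1,v0,v1) in dict(pad=(392,401,228,238),flap=(368,396,158,168),lever=(400,408,196,215),dish=(350,366,145,160)).items():
    print(n,np.nanmedian(C[v0:v1,u0:u1,:],(0,1)).round(4),np.nanmedian(C0[v0:v1,u0:u1],(0,1)).round(4))
s=monitor.state(); print(s['clock'],s['ft_force'].round(2),abs(s['joint_vel']).max())
ticket.sign_off()
```

```text
pad [0.4324 0.149  0.1125] [0.4326 0.1474 0.1117]
flap [ 0.5469 -0.0577  0.1157] [ 0.5472 -0.0572  0.1156]
lever [0.4493 0.0382 0.0927] [0.4493 0.0383 0.0919]
dish [ 0.6594 -0.1802  0.0164] [ 0.6593 -0.1796  0.0169]
15.55 [-0.12 -0.57 -0.78] 0.0040169713904449275
the job is handed in; nothing more can be done
```

The vial is out in the kidney dish, the flap is shut again, and the job is handed in at about 15.6 s of the 40 s allowed.

- **Pressing:** With closed fingertips on the rubber pad, I pressed the lever down slowly at about 3–5 N. At TCP height z ≈ 0.047 m the force rose to about 27 N, which showed the lever was on its stop.
- **Holding and easing back:** I held the lever down for over 2 s. I then eased it up at about 12–18 mm/s until the force fell to zero, and withdrew.
- **Last checks:**
  - The wrist picture shows the vial lying in the dish and the lever pin in its slots.
  - Depth readings of the flap, pad, lever and dish match the starting ones to within 2 mm.
  - The bottle, jar, cup and dropper look unmoved in the scene picture.
  - The arm was standing clear at sign-off and touching nothing.
- **Not seen directly:** I could not see the vial come out, because the flap and arm hid the dish until the lever was back up. No check failed or disagreed.

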